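# Load a board in the drill jig and hold it clamped

## Task

Take the loose purple board lying across the bundle and slide it through the blue gate into the drill jig's slot until it is fully home against the end stop. Fit the aluminium bushing plate over the jig's two dowels and press it down against its springs until it clamps the board flat, and finish, not letting go, still holding it pressed down like that, ready for drilling. Leave the other things on the bench where they are.

Things in the scene. Friction and masses are not known exactly. Their poses are not given: they have to be found in the camera images.
- jig: Lower half of a drill jig, bolted to the bench: dark steel base 132 (x) x 100 (y) x 20 mm high, a bolt lug at each side. Origin: centre of its underside; z up. Its top (z = 20 mm) is the floor of a straight channel along y, 62 mm wide between guides 5 mm high: a board goes in at the mouth on the +y end and slides towards -y to the end stop. All 'jig' coordinates are in this frame.
- slot_mouth (a point): Middle of the channel floor at the outer face of the blue gate, jig (0, 52, 20) mm. The gate (jig y = 40 to 52) leaves a slot 62 mm wide and 8 mm high above the floor; its bar's top is at jig z = 36. In front of it, to jig y = 65, flared cheeks, a flared lip and a ramp down open the way in: about 5 mm wider at each side, 3 mm higher and 3 mm lower.
- stop_face (a point): Foot of the end stop's face in the middle of the channel floor: jig (0, -34, 20) mm. The stop is a steel block 56 mm wide, top at jig z = 34.
- dowel_a (a point): Tip of the steel dowel at jig (-47, 0) mm, 62 mm above the bench. Each dowel is 12 mm in diameter, upright, smooth and oiled, its last 10 mm tapering to 4 mm at the tip.
- dowel_b (a point): Tip of the other dowel, the same, at jig (+47, 0) mm
- spring_a (a joint): How far (m) the brass spring sleeve round dowel a is pushed down: 0 = up (its rim, 21 mm in diameter, at jig z = 34 mm), 0.008 = plate flat on a 6 mm board, 0.011 = its limit. It pushes up with 2.5 N when up and 6 N when 8 mm down.
- spring_b (a joint): The same for the sleeve round dowel b
- board: Loose bright purple plastic board, 60 (x) x 135 (y) x 6 mm thick, about 50 g, plain and the same either way round. Origin: centre of its underside. It lies crosswise on top of the bundle, so about 37 mm of it overhangs at each end along its y. Fully home in the jig its origin is at jig (0, 33.5, 20) mm and about 49 mm of it sticks out of the gate.
- plate: Upper half of the jig: loose aluminium bushing plate 120 (x) x 56 (y) x 10 mm, about 300 g with its black grip block; starts flat on the bench, grip up. Origin: centre of its underside. Through holes of 13.5 mm at x = -47 and +47, y = 0 go over the dowels, either way round (half a turn is the same). Two steel bushings stand 3 mm proud of its top at x = -21 and +21.
- plate_grip (a point): Centre of the plate's grip block: plate frame (0, 0, 26) mm. The block is 30 (x) x 18 (y) mm, from z = 10 (plate's top) to z = 42. Let go on the dowels, the plate rests on the spring sleeves, underside at jig z = 34; about 9 N of push brings it flat on the board (underside at jig z = 26), and more push clamps the board.
- bundle: Strapped bundle of eight purple boards, 135 (x) x 60 (y) x 48 mm high, loose, 0.6 kg; origin at the centre of its underside. The loose board lies across its top.
- finished: Stack of four drilled purple boards, 135 x 60 x 24 mm, not needed
- tub: Clear round tub of coloured rivet caps, 120 mm wide, 70 mm high, not needed
- eyelets: Grey two-part tray of eyelets, 85 x 120 x 35 mm, not needed
- bottle: Clear water bottle with red cap, 64 mm wide, 210 mm high, not needed
- drill: Orange and black cordless drill standing on its battery, 200 mm high, not needed
- brush: Hand brush lying on the bench near the robot, 200 mm long, not needed
- screwdriver: Screwdriver lying on the bench, 190 mm long, not needed
Mind the look-alikes: they are no part of the job. There is more than one size of the plate; the one meant has the size given above. What is shaped like the jig but white is not meant.

How it is judged:
On the way:
1. the board lies in the slot, fully home against the end stop (y of board in the frame of jig between 0.031 and 0.0365 m and x of board in the frame of jig between -0.003 and 0.003 m and z of board in the frame of jig between 0.018 and 0.0225 m and angle between the y axis of board and the y axis of jig, either way round below 0.04 rad), for 0.2 s.
At the end, for the whole second after the job is handed in: Board flat in the channel, square, within 2.5 mm of the stop; plate on both dowels, centred within 3 mm, flat, its underside within 1.5 mm of the board; both sleeves 6 mm down or more; plate on board above 1.5 N, robot on plate above 3 N; all at rest (all of step 1 and x of plate in the frame of jig between -0.003 and 0.003 m and y of plate in the frame of jig between -0.003 and 0.003 m and z of plate in the frame of jig between 0.0235 and 0.0275 m and angle between the x axis of plate and the x axis of jig, either way round below 0.05 rad and angle between plate's own z axis and vertical below 0.03 rad and value of joint each of spring_a, spring_b above 0.006 m and contact force between plate and board above 1.5 N and (contact force between plate and the fingers above 3 N or contact force between plate and the arm above 3 N) and linear speed of each of plate, board below 0.02 m/s); the arm keeps its last pose, push and grip.
It fails at once if one of the other things on the bench was pushed more than 4 cm (distance of any of tub, bottle, drill, brush, screwdriver, eyelets, finished, bundle from where it was at the start of the episode above 0.04 m).
It fails at once if the bottle, drill or tub was knocked over (angle between any of bottle, drill, tub's own z axis and vertical above 0.5 rad).
It also fails if it takes over 64 s, if anything falls off the work surface, if the arm or the gripper's body presses on something with over 40 N, if the wrist force passes 120 N, or if a joint passes its speed limit or range.

## Robot

A 6-joint arm with a two-finger parallel gripper is mounted at the origin on the work surface. World frame = base frame: x ahead of the robot, y to its left, z up, the work surface at z = 0. Lengths are in m, angles in rad, forces in N, time in s.
With the tool pointing down it reaches from about 0.25 to 0.775 m from the base axis. Payload 4 kg.
Tool frame: the origin (TCP) lies midway between the tips of the shut fingers; the grasp point (between the pads) lies robot.tcp_to_grasp behind it (robot.tcp_to_grasp is the distance from the TCP to the grasp point, in m); y points along the fingers, x is the direction in which the jaws open and shut, and the axes are right-handed (so a half turn about y gives the same grasp; the last joint's range is limited). The gripper opens to 94 mm and grips with 3 to 60 N. Pads are 16 mm wide; open, the fingers measure 119 mm over their backs; the gripper's body (75 mm by 177 mm) begins 78 mm behind the grasp point.
Start: joints at [1.039, 0.087, 1.371, -0, 1.684, -0.103], TCP at [0.229, 0.5, 0.206] pointing down, gripper open.
Joint ranges: [-3.1, 3.1], [-0.76, 2.03], [0.27, 2.55], [-1.08, 4.22], [0.17, 2.65], [-2.57, 2.57]. Speed limits (rad/s): [2.79, 2.79, 3.14, 3.14, 3.14, 3.14].

## Interface

Orientations are given as [roll, pitch, yaw] about the fixed x, y, z axes, in that order (R = Rz(yaw) Ry(pitch) Rx(roll)).
In Python, from bench import robot gives the robot as it stands.
- The arm moves only by the tool arm_command, never from a script. Its argument "series" is text: rows parted by semicolons, each of 7 numbers parted by spaces: the turn, a rotation vector about the tool's x, y, z in rad, then the shift along the tool's x, y, z in m, then the finger opening in m, from 0 to 0.094. A call has 1 to 12 rows; each row shifts and turns the pose as measured when the row begins, along the tool's axes as they then stand; what a row does not reach is not made up. A row lasts 1/10 s, in which the tool goes at most 50 mm and 8.59 degrees, less where a joint would pass 70% of its speed; a pose out of reach is approached as far as the arm can. A call with a gripper value outside its range is refused whole. The fingers move at their own pace and stop on an object; the grip force is fixed at half the most. Time passes only in rows, so rows that do not move let the fingers close. It gives the time, the measured TCP pose, the force and the opening at its end, in the units of the state.
- robot.get_obs(): the state, without advancing time (a new reading comes with each control period).
- robot.snapshot(name): name is "side" or "top"; returns the picture (400x640x3 uint8, blue, green, red); there is no depth.
- robot.camera_params(name): a dict with "fx", "fy", "cx", "cy" (pixels), "extrinsics" (4x4, takes a point from camera to world coordinates). Camera axes: x right, y up, looking along -z (the intrinsics and any distortion apply to the point x, -y, -z); pixel columns grow to the right and rows downward; lengths in m; the calibration is good to about 2 mm. A picture is of the moment at which its call begins. camera_params takes no time and is no camera call.
- robot.close_job(): hands the job in, once; it reports no verdict.
Trained networks look in the newest picture that a camera, given by its name, has taken for a name from the list of things; names that differ only in an ending like _2 or _b are one class to them, and where a whole thing is asked for, a point or a joint stands for the part that bears it (a point fixed in the world has none). Each returns a list of dicts, best first, with "score" (0 to 1); they miss things now and then, are a little off and sometimes report something else, mostly with a low value. They report only what shows in the picture. A call takes as long as a camera call. They do not tell look-alikes from the thing itself.
- robot.spot_in(camera, target): "centre" ([x, y, z] in m, in the coordinates of the camera as it stood for that picture, good to about 4 mm: the middle of the surface that is visible of it).
The state is a dict: "time": time; "joint_positions": joint angles; "qvel": joint speeds; "joint_torque": joint torques, N m; "tool_pos": TCP position; "ee_rot": TCP orientation; "wrist_force": force on the tool from outside, world axes, zero at the start; "wrist_torque": the same for the moment, N m; "width": finger opening in m.
Only numpy, scipy, OpenCV 4.12 (cv2) and the standard library are available. Lean on these libraries where they do the work, as an engineer would, in place of code of your own. Each camera call takes 0.05 s, during which the arm holds its last target.

## Working session

There is one attempt and no reset: what is moved stays moved. The work goes in short steps, Python scripts to look and compute and a tool call to move; the robot and the scene stay as the last step left them, time stands still between calls to the robot, and variables do not carry over. Pictures are saved under pics/ and viewed, and the job is handed in when it is done.

Besides the shell and the picture viewer there is one more tool, called after ">>>" by a JSON object that holds its "name" and its "arguments", one argument or row to a line. arm_command: Moves the arm, as the interface text tells. Its arguments: {"type":"object","properties":{"series":{"type":"string"}},"required":["series"]}

```bash
mkdir -p pics; ls
python3 - <<'E'
from bench import robot
import cv2,numpy as np
o=robot.get_obs()
for k,v in o.items(): print(k,np.round(v,4))
print(robot.tcp_to_grasp)
for n in("side","top"):
    cv2.imwrite(f"pics/{n}0.png",robot.snapshot(n))
    p=robot.camera_params(n);print(n,p)
    for t in("board","plate","jig","slot_mouth","stop_face","dowel_a","plate_grip","bundle"):
        r=robot.spot_in(n,t)
        E=np.array(p["extrinsics"])
        for d in r[:4]:
            c=np.array(d["centre"]);w=E[:3,:3]@c+E[:3,3]
            q=(p["cx"]+p["fx"]*c[0]/-c[2],p["cy"]+p["fy"]*-c[1]/-c[2])
            print(t,round(d["score"],2),w.round(3),np.round(q))
print(robot.get_obs()["time"])
E
```

```text
pics
time 0.0
joint_positions [ 1.0389  0.088   1.3723  0.      1.6836 -0.1031]
qvel [-0.0001  0.     -0.001   0.0001 -0.0008  0.0006]
joint_torque [-4.00000e-04 -3.40171e+01 -3.02430e+01  7.20000e-02  3.25000e-02
 -2.00000e-04]
tool_pos [0.2284 0.4997 0.2043]
ee_rot [-1.5706  0.0022  1.142 ]
wrist_force [ 0.171  -0.4717 -0.1865]
wrist_torque [-0.0232 -0.0204 -0.05  ]
width 0.0944
0.0188
side {'fx': 479.6751388993855, 'fy': 479.6751388993855, 'cx': 314.7176945349275, 'cy': 194.43397276138538, 'extrinsics': array([[ 0.71558597,  0.52407073, -0.46182962, -0.17331694],
       [-0.69840698,  0.52464438, -0.48680177, -0.77368914],
       [-0.01282224,  0.67089354,  0.74144281,  1.19330988],
       [ 0.        ,  0.        ,  0.        ,  1.        ]])}
board 0.61 [0.532 0.3   0.05 ] [249. 147.]
plate 0.79 [ 0.584 -0.183  0.01 ] [360. 222.]
plate 0.67 [ 0.529 -0.306  0.01 ] [379. 255.]
plate 0.62 [ 0.316 -0.34   0.01 ] [338. 308.]
jig 0.92 [ 0.539 -0.026  0.019] [316. 201.]
jig 0.59 [0.353 0.419 0.022] [190. 162.]
jig 0.46 [ 0.696 -0.317  0.024] [417. 223.]
slot_mouth 0.77 [ 0.532 -0.03   
[... 1018 characters left out ...]
[ 0.537 -0.293  0.009] [409. 213.]
plate 0.85 [ 0.588 -0.184  0.005] [371. 196.]
plate 0.63 [ 0.322 -0.338  0.008] [425. 289.]
jig 0.73 [ 0.543 -0.015  0.022] [313. 210.]
jig 0.73 [0.355 0.423 0.021] [158. 274.]
slot_mouth 0.88 [ 0.546 -0.021  0.02 ] [315. 209.]
slot_mouth 0.76 [0.353 0.417 0.02 ] [160. 274.]
stop_face 0.61 [0.355 0.422 0.016] [159. 274.]
stop_face 0.19 [ 0.541 -0.02   0.021] [315. 211.]
dowel_a 0.6 [0.353 0.422 0.018] [158. 275.]
dowel_a 0.57 [ 0.539 -0.017  0.017] [314. 211.]
plate_grip 0.97 [ 0.321 -0.337  0.007] [425. 289.]
plate_grip 0.78 [ 0.582 -0.18   0.009] [370. 197.]
plate_grip 0.75 [ 0.54  -0.296  0.016] [411. 212.]
bundle 0.97 [0.498 0.299 0.048] [201. 224.]
0.9
```

View pics/side0.png

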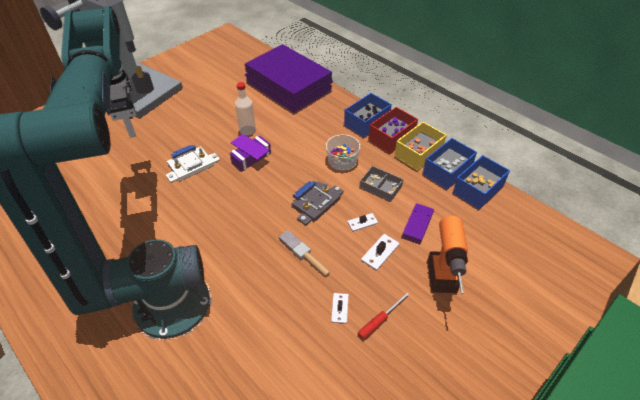

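View pics/top0.png

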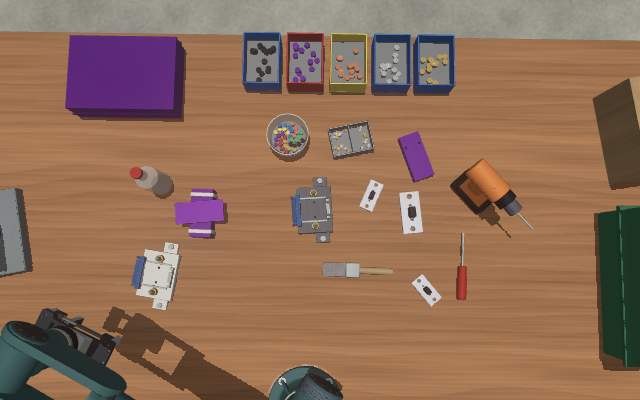

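Run:
```python
import cv2,numpy as np
t=cv2.imread("pics/top0.png");s=cv2.imread("pics/side0.png")
def c(im,x0,y0,w,h,W,H): return cv2.resize(im[y0:y0+h,x0:x0+w],(W,H),interpolation=cv2.INTER_CUBIC)
cv2.imwrite("pics/cropA.png",np.vstack([c(t,150,170,160,120,800,600)])[:600])
cv2.imwrite("pics/cropB.png",c(t,270,160,160,120,800,600))
cv2.imwrite("pics/cropC.png",c(s,280,160,160,120,800,600))
cv2.imwrite("pics/cropD.png",c(s,180,90,160,120,800,600))
```

```text
(no output)
```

View pics/cropA.png

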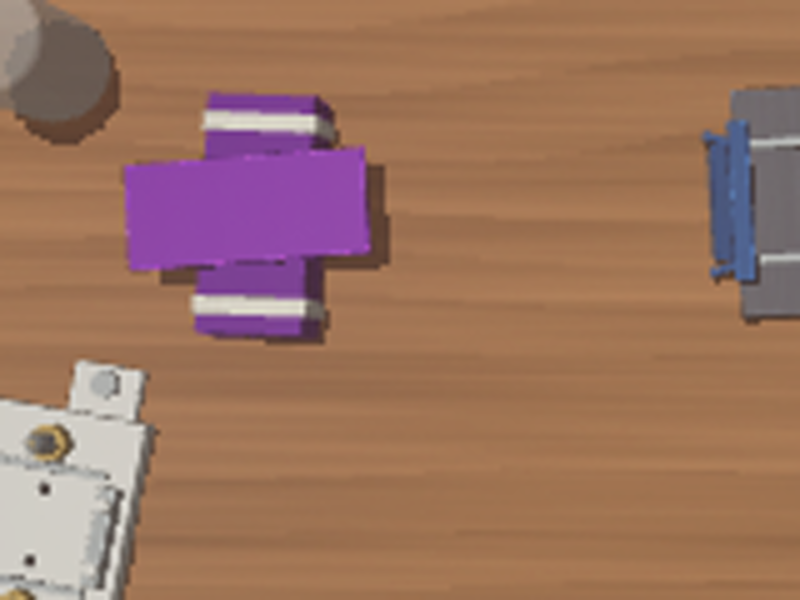

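View pics/cropB.png

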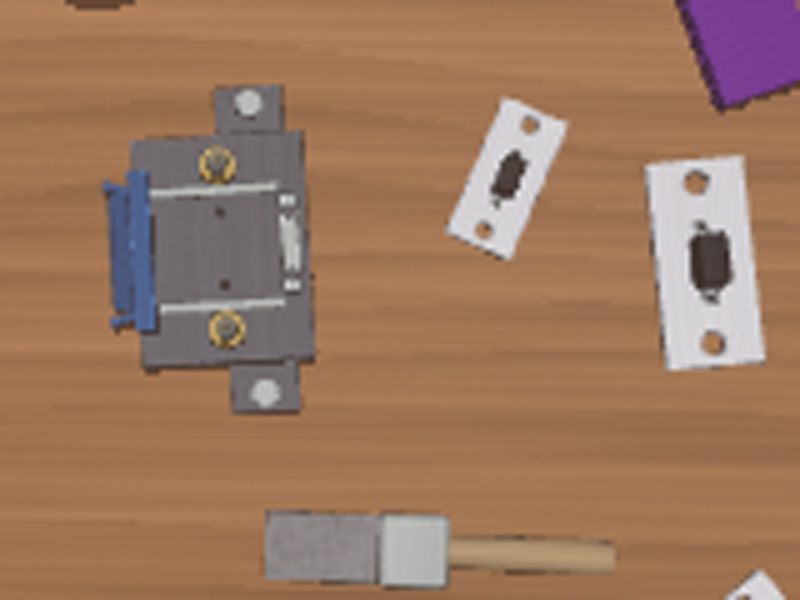

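View pics/cropC.png

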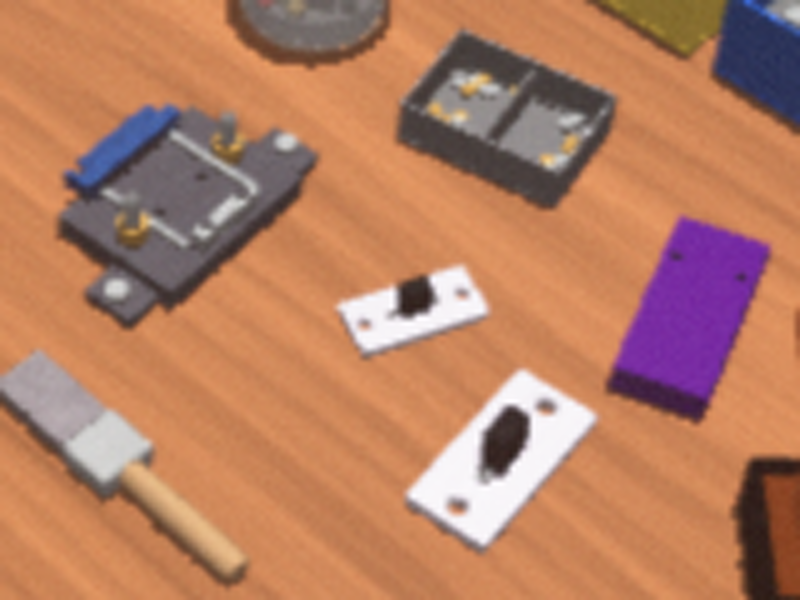

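View pics/cropD.png

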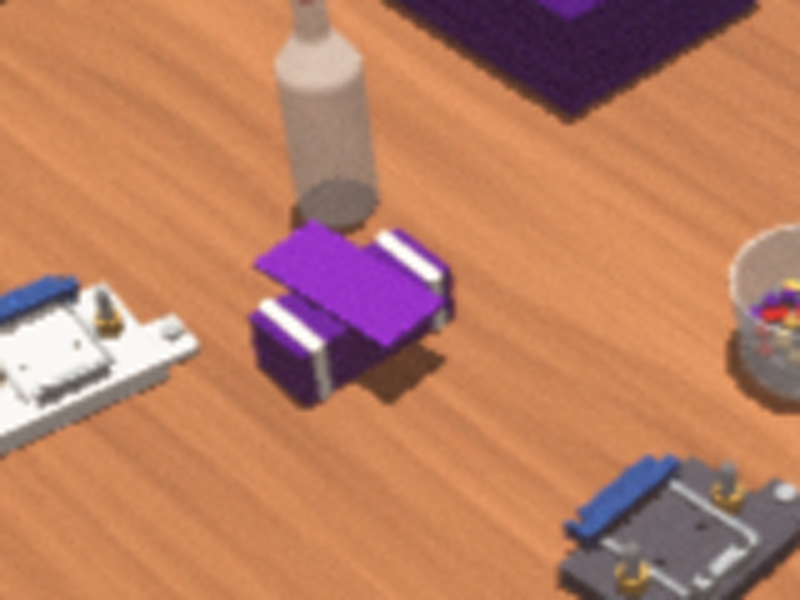

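```bash
cat > h.py <<'E'
import numpy as np,cv2
from scipy.optimize import least_squares
import json
from bench import robot
P={n:robot.camera_params(n) for n in("top","side")}
def proj(n,w):
    p=P[n];E=np.array(p["extrinsics"]);c=(np.atleast_2d(w)-E[:3,3])@E[:3,:3]
    return np.c_[p["cx"]+p["fx"]*c[:,0]/-c[:,2],p["cy"]+p["fy"]*c[:,1]/c[:,2]]
def back(n,uv,z):
    p=P[n];E=np.array(p["extrinsics"]);uv=np.atleast_2d(uv)
    d=np.c_[(uv[:,0]-p["cx"])/p["fx"],-(uv[:,1]-p["cy"])/p["fy"],-np.ones(len(uv))]@E[:3,:3].T
    o=E[:3,3];return o+d*((z-o[2])/d[:,2])[:,None]
def T(pose,pts):
    x,y,z,a=pose;c,s=np.cos(a),np.sin(a);R=np.array([[c,-s,0],[s,c,0],[0,0,1]])
    return np.atleast_2d(pts)@R.T+[x,y,z]
E
python3 - <<'E'
from h import *
im={n:cv2.imread(f"pics/{n}0.png") for n in P}
def rect(mask,n,z,off):
    k,l,st,ce=cv2.connectedComponentsWithStats(mask.astype(np.uint8))
    for i in range(1,k):
        if st[i,4]<150: continue
        cs=cv2.findContours((l==i).astype(np.uint8),0,1)[0][0]
        r=cv2.minAreaRect(cs)
        b=cv2.boxPoints(r);w=back(n,b,z)
        w2=back(n,ce[i],z)[0]
        e=[np.linalg.norm(w[j]-w[j-1])for j in range(4)]
        d=w[1]-w[0] if np.linalg.norm(w[1]-w[0])>np.linalg.norm(w[2]-w[1]) else w[2]-w[1]
        print(n,ce[i].round(1),st[i,4],"centre",w2.round(4),"sides",np.round(e[:2],4),"dir deg",round(np.degrees(np.arctan2(d[1],d[0]))%180,2))
for n in P:
    h=cv2.cvtColor(im[n],cv2.COLOR_BGR2HSV)
    if n=="top":
        for u,v in((200,212),(192,203),(203,198),(206,231),(400,212),(411,205)):print(u,v,h[v,u])
    else: print(h[148,250],h[160,240],h[245,385])
    m=(h[...,0]>125)&(h[...,0]<150)&(h[...,1]>100)&(h[...,2]>(145))
    print("board");rect(m,n,.054,0)
    print("plate");rect((h[...,1]<40)&(h[...,2]>195),n,.010,0)
E
```

```text
200 212 [142 146 169]
192 203 [143 148 167]
203 198 [142 144 147]
206 231 [ 21  20 215]
400 212 [ 13 108 147]
411 205 [ 15   3 153]
board
top [416.3 166.6] 279 centre [ 0.667  -0.3053  0.054 ] sides [0.1002 0.0494] dir deg 48.78
top [199.1 211.8] 1206 centre [0.5304 0.3043 0.054 ] sides [0.09   0.1349] dir deg 90.78
plate
top [371.  194.9] 297 centre [ 0.5897 -0.1818  0.01  ] sides [0.0393 0.0853] dir deg 158.1
top [410.5 212.1] 599 centre [ 0.5412 -0.2964  0.01  ] sides [0.1187 0.0547] dir deg 6.2
top [158.7 274.7] 1300 centre [0.3521 0.4238 0.01  ] sides [0.0973 0.1879] dir deg 171.28
top [426.1 289.7] 310 centre [ 0.3198 -0.3402  0.01  ] sides [0.084  0.0383] dir deg 40.19
[141 190 200] [139 182 150] [171  29 115]
board
side [249.2 146.5] 499 centre [0.5321 0.3013 0.054 ] sides [0.1432 0.0997] dir deg 82.14
side [417.9 221.1] 589 centre [ 0.6819 -0.3255  0.054 ] sides [0.0563 0.1301] dir deg 21.86
plate
side [144.8   7.6] 300 centre [0.8529 1.5615 0.01  ] sides [0.1393 0.218 ] dir deg 165.58
side [189.4 163.3] 625 centre [0.353  0.4244 0.01  ] sides [0.0992 0.1993] dir deg 172.01
side [362.  221.9] 209 centre [ 0.5876 -0.1862  0.01  ] sides [0.0409 0.0913] dir deg 156.93
side [379.8 251.7] 488 centre [ 0.5401 -0.3003  0.01  ] sides [0.0566 0.1286] dir deg 7.16
side [339.5 307.8] 344 centre [ 0.3193 -0.3443  0.01  ] sides [0.0393 0.0873] dir deg 41.45
```

Run:
```python
from h import *
def up(pts,ox,oy): return np.array(pts,float)/5+[ox-.4,oy-.4]
# obs list: (cam, px, model pts)
def fit(obs,p0,z):
    f=lambda p:np.concatenate([(proj(n,T([p[0],p[1],z,p[2]],m))-u).ravel() for n,u,m in obs])
    r=least_squares(f,p0,loss='soft_l1');
    e=f(r.x).reshape(-1,2);print(r.x.round(4),"deg",np.degrees(r.x[2]).round(2));print(e.round(1).tolist());return r.x
B=[(-.03,.0675,.006),(.03,.0675,.006),(.03,-.0675,.006),(-.03,-.0675,.006)]
bt=up([(130,270),(124,167),(365,149),(370,252)],150,170)
bs=up([(254,265),(314,221),(443,302),(388,347)],180,90)
b=[]
for o in([("top",bt,B)],[("side",bs,B)],[("top",bt,B),("side",bs,B)]): b=fit(o,[.53,.3,0],.048)
J=[(-.047,0,.034),(.047,0,.034)]
C=[(-.066,.05,.02),(.066,.05,.02),(.066,-.05,.02),(-.066,-.05,.02)]
jt=up([(227,329),(217,165),(145,365),(132,142),(302,131),(313,360)],270,160)
jm=J+C
L=[(-.047,0,.062),(.047,0,.062),(-.066,-.05,.02),(.066,-.05,.02)]
js=up([(131,193),(229,115),(165,297),(290,190)],280,160)
for o in([("top",jt,jm)],[("side",js,L)],[("top",jt,jm),("side",js,L)]): j=fit(o,[.54,-.02,0],0)
Pm=[(-.047,0,.01),(.047,0,.01),(-.06,.028,.01),(.06,.028,.01),(.06,-.028,.01),(-.06,-.028,.01)]
pt=up([(712,343),(697,181),(668,369),(645,165),(744,157),(765,359)],270,160)
ps=up([(457,505),(546,406),(408,498),(520,370),(597,415),(484,548)],280,160)
for o in([("top",pt,Pm)],[("side",ps,Pm)],[("top",pt,Pm),("side",ps,Pm)]): p=fit(o,[.54,-.3,0],0)
json.dump(dict(b=list(b),j=list(j),p=list(p)),open("pose.json","w"))
```

```text
[0.5314 0.3045 0.0889] deg 5.09
[[-0.1, 0.4], [0.1, -0.3], [-0.1, -0.3], [0.1, 0.3]]
[0.5337 0.3021 0.0916] deg 5.25
[[-0.3, -0.2], [-0.1, 0.1], [0.9, -0.0], [-0.3, 0.1]]
[0.5323 0.3039 0.0892] deg 5.11
[[0.1, 0.1], [0.3, -0.6], [0.1, -0.6], [0.4, 0.0], [-0.9, -0.3], [-0.7, 0.0], [0.2, -0.0], [-1.0, 0.1]]
[ 0.5444 -0.0176  0.0666] deg 3.81
[[-0.1, 0.1], [0.2, 0.0], [-0.7, 0.7], [-0.3, -0.5], [0.2, -0.1], [0.6, -0.2]]
[ 0.5439 -0.0207  0.0311] deg 1.78
[[-0.8, 0.5], [-0.1, 0.4], [-0.2, -0.0], [2.8, -1.3]]
[ 0.5442 -0.0181  0.0618] deg 3.54
[[0.0, 0.2], [0.5, 0.1], [-0.6, 0.7], [-0.1, -0.5], [0.5, 0.1], [0.7, -0.0], [-1.0, 0.2], [-0.9, -0.3], [0.1, -0.5], [2.1, -2.4]]
[ 0.5414 -0.2968  0.101 ] deg 5.79
[[0.3, -0.0], [-0.1, 0.1], [-0.1, 0.1], [0.3, -0.3], [-0.4, -0.4], [-0.1, 0.4]]
[ 0.5436 -0.2987  0.1143] deg 6.55
[[0.2, 0.3], [0.0, 0.1], [-0.3, -0.3], [-0.1, 0.1], [-0.1, 0.2], [0.2, -0.3]]
[ 0.5424 -0.2978  0.1075] deg 6.16
[[0.8, -0.4], [0.2, -0.2], [0.4, -0.2], [0.5, -0.5], [-0.2, -0.7], [0.3, 0.0], [-0.4, 0.3], [-0.4, 0.2], [-0.9, -0.4], [-0.4, 0.1], [-0.5, 0.4], [-0.4, -0.3]]
```

```bash
cat >> h.py <<'E'
def overlay(n,im,sets,x0,y0,w,h,k=5):
    o=cv2.resize(im[y0:y0+h,x0:x0+w],(w*k,h*k),interpolation=cv2.INTER_CUBIC)
    for poly,col in sets:
        u=(proj(n,poly)-[x0,y0]+.5)*k-.5
        cv2.polylines(o,[np.round(u*8).astype(np.int32)],True,col,1,cv2.LINE_AA,3)
    return o
def R(x0,x1,y0,y1,z): return np.array([(x0,y0,z),(x1,y0,z),(x1,y1,z),(x0,y1,z)])
def circ(x,y,z,r): t=np.linspace(0,6.28,24);return np.c_[x+r*np.cos(t),y+r*np.sin(t),0*t+z]
def jigset(pose):
    g=(0,255,0)
    s=[(R(-.066,.066,-.05,.05,.02),g),(R(-.031,.031,-.034,.04,.02),(0,255,255)),(R(-.028,.028,-.034,-.034,.034),(0,0,255))]
    for x in(-.047,.047): s+=[(circ(x,0,.034,.0105),(255,255,0)),(circ(x,0,.062,.002),(0,0,255))]
    return [(T(pose,p),c) for p,c in s]
E
python3 - <<'E'
from h import *
im={n:cv2.imread(f"pics/{n}0.png") for n in P}
for n,d,w in(("top",(0,0),(280,170,80,80)),("side",(.0022,-.0022),(285,175,70,55))):
    cv2.imwrite(f"pics/ov_{n}.png",overlay(n,im[n],jigset([.5444+d[0],-.0176+d[1],0,.0666]),*w,k=7 if n=="top" else 10))
E
```

```text
(no output)
```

View pics/ov_top.png

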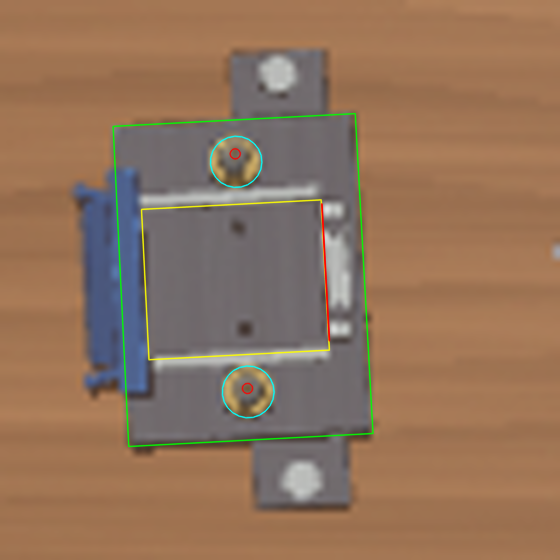

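View pics/ov_side.png

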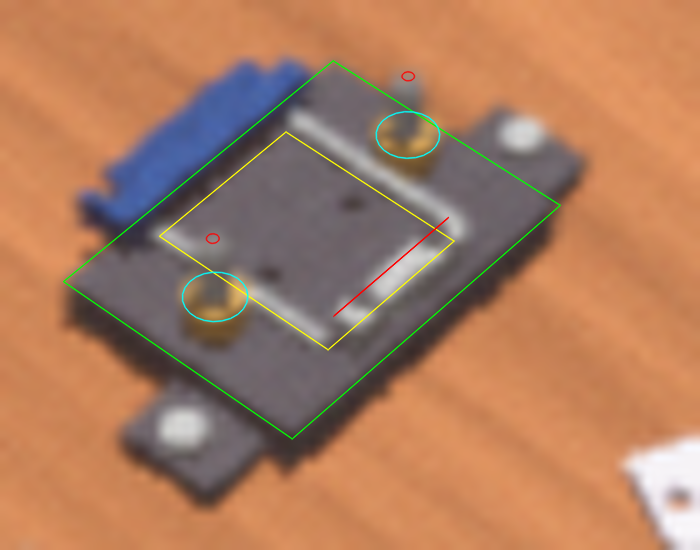

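```bash
cat >> h.py <<'E'
from scipy.spatial.transform import Rotation as Ro
def delta(pos,yaw):
    o=robot.get_obs();A=Ro.from_euler('xyz',o["ee_rot"]);B=Ro.from_euler('xyz',[-np.pi/2,0,yaw])
    print("t",o["time"],"pos",o["tool_pos"].round(4) if hasattr(o["tool_pos"],'round') else o["tool_pos"],"rpy",np.round(o["ee_rot"],4),"F",np.round(o["wrist_force"],1),"w",round(o["width"],4))
    print("rotvec",(A.inv()*B).as_rotvec().round(4),"shift now-axes",A.inv().apply(np.array(pos)-o["tool_pos"]).round(4),"shift goal-axes",B.inv().apply(np.array(pos)-o["tool_pos"]).round(4))
E
python3 - <<'E'
from h import *
print(back("top",[[160,188],[137,172]],0.0)[0],back("top",[[137,172]],.21))
delta([.528,.353,.2],.09)
E
```

```text
[0.60265926 0.43421773 0.        ] [[0.61728034 0.42617216 0.21      ]]
t 0.9 pos [0.2287 0.5002 0.2055] rpy [-1.5708e+00 -1.0000e-04  1.1420e+00] F [-0.2  0.6 -0.8] w 0.094
rotvec [-0.000e+00  1.052e+00  1.000e-04] shift now-axes [-0.0094  0.0055 -0.3334] shift goal-axes [ 0.2849  0.0055 -0.1735]
```

>>> {"name": "arm_command", "arguments": {
  "series": "0 0.15 0 0 0 0 0.094;0 0.15 0 0 0 0 0.094;0 0.15 0 0 0 0 0.094;0 0.15 0 0 0 0 0.094;0 0.15 0 0 0 0 0.094;0 0.15 0 0 0 0 0.094;0 0.15 0 0 0 0 0.094;0 0 0 0.03 0 -0.02 0.094;0 0 0 0.04 0 -0.024 0.094;0 0 0 0.04 0 -0.024 0.094;0 0 0 0.04 0 -0.024 0.094;0 0 0 0.04 0 -0.024 0.094"
}}

```text
time: 2.1
tool_pos: [0.4288, 0.402, 0.206]
ee_rot: [-1.567, 0.0, 0.096]
wrist_force: [0.1, 1.3, 0.2]
width: 0.0937
```

Run:
```python
from h import *
delta([.528,.353,.1],.09)
```

```text
t 2.1 pos [0.4288 0.402  0.206 ] rpy [-1.5671e+00  3.0000e-04  9.6000e-02] F [0.1 1.3 0.2] w 0.0937
rotvec [-0.0037  0.006  -0.0003] shift now-axes [ 0.0941  0.1058 -0.0587] shift goal-axes [ 0.0944  0.106  -0.0577]
```

>>> {"name": "arm_command", "arguments": {
  "series": "-0.003 0.006 0 0.04 0 -0.026 0.094;0 0 0 0.035 0 -0.022 0.094;0 0 0 0.017 0.02 -0.009 0.094;0 0 0 0 0.04 0 0.094;0 0 0 0 0.035 0 0.094;0 0 0 0 0.01 0 0.094;0 0 0 0 0 0 0.094"
}}

```text
time: 2.8
tool_pos: [0.5382, 0.3462, 0.0987]
ee_rot: [-1.57, -0.005, 0.078]
wrist_force: [-0.4, -0.3, 0.1]
width: 0.0939
```

Run:
```python
from h import *
for n in P: cv2.imwrite(f"pics/{n}1.png",robot.snapshot(n))
t=cv2.imread("pics/top1.png");s=cv2.imread("pics/side1.png")
cv2.imwrite("pics/c1.png",np.hstack([cv2.resize(t[150:270,140:260],(400,400),interpolation=2),cv2.resize(s[80:200,180:300],(400,400),interpolation=2)]))
delta([.528,.353,.038],.09)
```

```text
t 2.9 pos [0.5391 0.347  0.101 ] rpy [-1.5682 -0.0088  0.0789] F [-1.   0.6 -0.9] w 0.0938
rotvec [-0.0026 -0.0111  0.0088] shift now-axes [-0.0111  0.0629  0.0067] shift goal-axes [-0.0105  0.063   0.007 ]
```

View pics/c1.png

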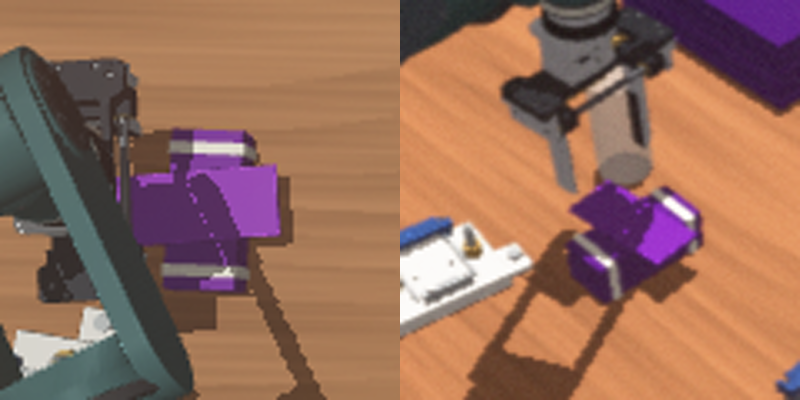

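>>> {"name": "arm_command", "arguments": {
  "series": "0 -0.011 0.008 -0.01 0 0.006 0.094;0 0 0 0 0 0 0.094;0 0 0 0 0.02 0 0.094;0 0 0 0 0.02 0 0.094;0 0 0 0 0 0 0.094"
}}

```text
time: 3.4
tool_pos: [0.5317, 0.3579, 0.0719]
ee_rot: [-1.56, -0.018, 0.095]
wrist_force: [-0.9, 0.7, -0.7]
width: 0.094
```

Run:
```python
from h import *
delta([.528,.353,.038],.09)
```

```text
t 3.4 pos [0.5317 0.3579 0.0719] rpy [-1.5601 -0.0179  0.0946] F [-0.9  0.7 -0.7] w 0.094
rotvec [-0.0108  0.0047  0.0179] shift now-axes [-0.0047  0.0338 -0.0048] shift goal-axes [-0.0041  0.0339 -0.0045]
```

>>> {"name": "arm_command", "arguments": {
  "series": "0 0 0 0 0 0 0.094;0 0 0 0 0 0 0.094"
}}

```text
time: 3.6
tool_pos: [0.5325, 0.3591, 0.0753]
ee_rot: [-1.558, -0.022, 0.096]
wrist_force: [0.5, 0.6, -0.2]
width: 0.0941
```

Run:
```python
from h import *
delta([.528,.353,.038],.09)
```

```text
t 3.6 pos [0.5325 0.3591 0.0753] rpy [-1.5583 -0.022   0.0955] F [ 0.5  0.6 -0.2] w 0.0941
rotvec [-0.0126  0.0057  0.022 ] shift now-axes [-0.0059  0.0371 -0.0061] shift goal-axes [-0.0051  0.0373 -0.0056]
```

>>> {"name": "arm_command", "arguments": {
  "series": "-0.013 0.006 0.022 -0.005 0.02 -0.006 0.094;0 0 0 0 0 0 0.094"
}}

```text
time: 3.8
tool_pos: [0.5293, 0.3531, 0.0563]
ee_rot: [-1.571, -0.002, 0.089]
wrist_force: [-0.8, -1.0, -0.5]
width: 0.0939
```

Run:
```python
from h import *
delta([.528,.353,.038],.09)
robot.snapshot("top");delta([.528,.353,.038],.09)
robot.snapshot("top");delta([.528,.353,.038],.09)
```

```text
t 3.8 pos [0.5293 0.3531 0.0563] rpy [-1.5707 -0.0022  0.0895] F [-0.8 -1.  -0.5] w 0.0939
rotvec [-0.0001 -0.0005  0.0022] shift now-axes [-0.0014  0.0183 -0.    ] shift goal-axes [-0.0013  0.0183 -0.    ]
t 3.85 pos [0.5307 0.3541 0.0586] rpy [-1.5685 -0.0063  0.0896] F [-0.1  0.4  1.2] w 0.094
rotvec [-0.0023 -0.0004  0.0063] shift now-axes [-0.0029  0.0205 -0.0009] shift goal-axes [-0.0028  0.0206 -0.0009]
t 3.9 pos [0.5313 0.3545 0.0595] rpy [-1.5677 -0.008   0.0897] F [-0.5 -0.3  0.5] w 0.0941
rotvec [-0.0031 -0.0003  0.008 ] shift now-axes [-0.0035  0.0215 -0.0013] shift goal-axes [-0.0034  0.0215 -0.0012]
```

>>> {"name": "arm_command", "arguments": {
  "series": "-0.004 0 0.009 -0.004 0.014 -0.001 0.094;-0.001 0 0.003 -0.001 0.008 0 0.094;-0.001 0 0.003 -0.001 0.002 0 0.094"
}}

```text
time: 4.2
tool_pos: [0.5257, 0.3531, 0.0345]
ee_rot: [-1.573, 0.007, 0.089]
wrist_force: [0.0, 0.0, -1.0]
width: 0.0938
```

Run:
```python
from h import *
delta([.528,.353,.038],.09)
```

```text
t 4.2 pos [0.5257 0.3531 0.0345] rpy [-1.5734  0.0065  0.0894] F [ 0.  0. -1.] w 0.0938
rotvec [ 0.0026 -0.0006 -0.0065] shift now-axes [ 0.0022 -0.0035 -0.0003] shift goal-axes [ 0.0023 -0.0035 -0.0003]
```

>>> {"name": "arm_command", "arguments": {
  "series": "0 0 -0.004 0.002 -0.001 0 0.06;0 0 0.002 0 0.001 0 0.05;-0.001 0 0.002 0 0.002 0 0.05;-0.001 0 0.002 0 0.002 0 0.05;-0.001 0 0.002 0 0.002 0 0.05"
}}

```text
time: 4.7
tool_pos: [0.5278, 0.3534, 0.028]
ee_rot: [-1.577, 0.011, 0.089]
wrist_force: [-1.1, -0.7, 6.5]
width: 0.0595
```

Run:
```python
from h import *
delta([.528,.353,.038],.09)
```

```text
t 4.7 pos [0.5278 0.3534 0.028 ] rpy [-1.5766  0.011   0.0894] F [-1.1 -0.7  6.5] w 0.0595
rotvec [ 0.0058 -0.0006 -0.011 ] shift now-axes [ 0.0001 -0.01   -0.0005] shift goal-axes [ 0.0002 -0.01   -0.0004]
```

>>> {"name": "arm_command", "arguments": {
  "series": "0 0 0 0 0 0 0.08;0.004 0 -0.008 0 -0.004 0 0.08;0 0 0 0 -0.004 0 0.08;0 0 0 0 0 0 0.08"
}}

```text
time: 5.1
tool_pos: [0.5281, 0.3535, 0.0368]
ee_rot: [-1.572, 0.002, 0.089]
wrist_force: [0.2, 0.3, 0.0]
width: 0.0797
```

Run:
```python
from h import *
delta([.528,.353,.038],.09)
```

```text
t 5.1 pos [0.5281 0.3535 0.0368] rpy [-1.5721  0.0019  0.0894] F [0.2 0.3 0. ] w 0.0797
rotvec [ 0.0013 -0.0006 -0.0019] shift now-axes [-0.0001 -0.0012 -0.0005] shift goal-axes [-0.0001 -0.0012 -0.0005]
```

>>> {"name": "arm_command", "arguments": {
  "series": "0 0 0 0 -0.002 0 0.06;0 0 0 0 0 0 0.05;0 0 0 0 0 0 0.05"
}}

```text
time: 5.4
tool_pos: [0.5282, 0.3536, 0.0395]
ee_rot: [-1.572, 0.001, 0.089]
wrist_force: [0.4, -0.2, -0.8]
width: 0.0595
```

Run:
```python
from h import *
delta([.528,.353,.038],.09)
```

```text
t 5.4 pos [0.5282 0.3536 0.0395] rpy [-1.5718e+00  1.1000e-03  8.9400e-02] F [ 0.4 -0.2 -0.8] w 0.0595
rotvec [ 0.001  -0.0006 -0.0011] shift now-axes [-0.0003  0.0015 -0.0006] shift goal-axes [-0.0003  0.0015 -0.0006]
```

>>> {"name": "arm_command", "arguments": {
  "series": "0 0 0 0 -0.015 0 0.05;0 0 0 0 -0.02 0 0.05;0 0 0 0 -0.02 0 0.05;0 0 0 0 -0.01 0 0.05;0 0 0 0 0 0 0.05"
}}

```text
time: 5.9
tool_pos: [0.5278, 0.3535, 0.1083]
ee_rot: [-1.572, 0.003, 0.089]
wrist_force: [0.5, -0.0, -0.8]
width: 0.0595
```

Run:
```python
from h import *
delta([.528,.353,.1],.066)
for n in P: cv2.imwrite(f"pics/{n}2.png",robot.snapshot(n))
t=cv2.imread("pics/top2.png");s=cv2.imread("pics/side2.png")
cv2.imwrite("pics/c2.png",np.hstack([cv2.resize(t[150:270,140:260],(400,400),interpolation=2),cv2.resize(s[80:200,180:300],(400,400),interpolation=2)]))
```

```text
t 5.9 pos [0.5278 0.3535 0.1083] rpy [-1.5722  0.0029  0.0894] F [ 0.5 -0.  -0.8] w 0.0595
rotvec [ 0.0014  0.0234 -0.0028] shift now-axes [ 0.0002  0.0083 -0.0005] shift goal-axes [ 0.0002  0.0083 -0.0005]
```

View pics/c2.png

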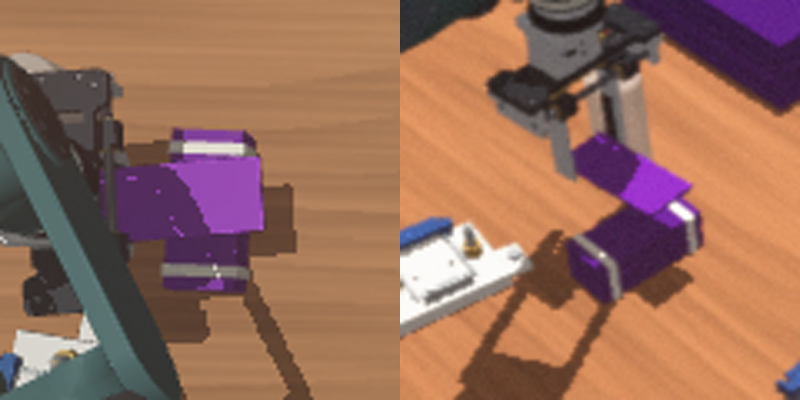

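Run:
```python
from h import *
t=cv2.imread("pics/top2.png");s=cv2.imread("pics/side2.png")
cv2.imwrite("pics/c2b.png",np.hstack([cv2.resize(t[185:235,170:220],(400,400),interpolation=2),cv2.resize(s[110:160,225:275],(400,400),interpolation=2)]))
# predict
a=.0894;o=robot.get_obs();p=np.array(o["tool_pos"])
Rz=Ro.from_euler('z',a).as_matrix()
for pitch in(-.05,0,.05):
    pts=np.array([(x,y,.003) for x,y in((-.03,-.1175),(.03,-.1175),(.03,.0175),(-.03,.0175))])
    w=(Rz@Ro.from_euler('x',pitch).as_matrix()@pts.T).T+p+[0,0,.0115]
    print(pitch,proj("top",w).round(1).tolist(),proj("side",w).round(1).tolist())
```

```text
-0.05 [[218.9, 218.7], [217.6, 196.3], [167.8, 200.4], [168.9, 222.7]] [[253.8, 143.4], [266.4, 134.3], [239.3, 119.7], [226.6, 128.2]]
0 [[219.5, 218.9], [218.2, 196.6], [167.8, 200.4], [168.8, 222.7]] [[254.1, 144.8], [266.7, 135.7], [239.3, 119.5], [226.6, 128.0]]
0.05 [[219.9, 219.0], [218.6, 196.8], [167.7, 200.3], [168.8, 222.7]] [[254.2, 146.1], [266.8, 137.0], [239.3, 119.4], [226.6, 127.9]]
```

View pics/c2b.png

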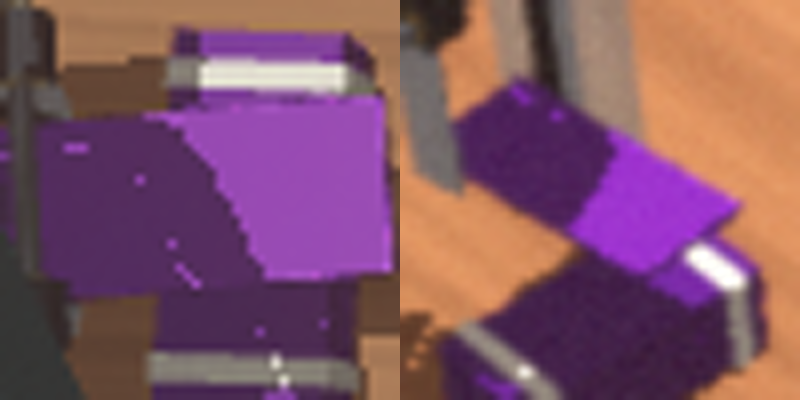

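>>> {"name": "arm_command", "arguments": {
  "series": "0 0 0 0 0 -0.02 0.05;0 0.023 0 0 0 -0.035 0.05;0 0 0 0 0 -0.04 0.05;0 0 0 0 0 -0.04 0.05;0 0 0 0 0 -0.025 0.05;0 0 0 0 0 -0.008 0.05;0 0 0 0 0 0 0.05"
}}

```text
time: 6.7
tool_pos: [0.5341, 0.1718, 0.0977]
ee_rot: [-1.581, 0.021, 0.065]
wrist_force: [1.1, -0.2, -0.6]
width: 0.0598
```

Run:
```python
from h import *
delta([.5309,.177,.06],.0666)
```

```text
t 6.7 pos [0.5341 0.1718 0.0977] rpy [-1.5809  0.0211  0.0653] F [ 1.1 -0.2 -0.6] w 0.0598
rotvec [ 0.0101 -0.0012 -0.0211] shift now-axes [-0.0021  0.0377  0.0058] shift goal-axes [-0.0029  0.0377  0.0054]
```

>>> {"name": "arm_command", "arguments": {
  "series": "0.01 0 -0.02 -0.003 0.015 0.005 0.05;0 0 0 0 0.015 0 0.05;0 0 0 0 0.008 0 0.05;0 0 0 0 0 0 0.05"
}}

```text
time: 7.1
tool_pos: [0.5294, 0.1789, 0.0574]
ee_rot: [-1.569, 0.002, 0.067]
wrist_force: [-0.2, -0.6, -0.3]
width: 0.0593
```

Run:
```python
from h import *
delta([.5309,.177,.0125],.0666)
```

```text
t 7.1 pos [0.5294 0.1789 0.0574] rpy [-1.5687  0.002   0.0671] F [-0.2 -0.6 -0.3] w 0.0593
rotvec [-0.0021  0.0005 -0.002 ] shift now-axes [ 0.0014  0.0449 -0.002 ] shift goal-axes [ 0.0013  0.0449 -0.0019]
```

>>> {"name": "arm_command", "arguments": {
  "series": "-0.002 0 -0.002 0.001 0.015 -0.002 0.05;0 0 0 0 0.015 0 0.05;0 0 0 0 0.008 0 0.05;0 0 0 0 0 0 0.05;0 0 0 0 0 0 0.05"
}}

```text
time: 7.6
tool_pos: [0.5316, 0.1797, 0.0191]
ee_rot: [-1.57, -0.002, 0.07]
wrist_force: [0.4, 0.9, -0.4]
width: 0.0594
```

Run:
```python
from h import *
delta([.5309,.177,.0125],.0666)
for n in P: cv2.imwrite(f"pics/{n}3.png",robot.snapshot(n))
delta([.5309,.177,.0125],.0666)
t=cv2.imread("pics/top3.png");s=cv2.imread("pics/side3.png")
cv2.imwrite("pics/c3.png",np.hstack([cv2.resize(t[160:260,240:340],(400,400),interpolation=2),cv2.resize(s[130:230,240:340],(400,400),interpolation=2)]))
```

```text
t 7.6 pos [0.5316 0.1797 0.0191] rpy [-1.5695 -0.002   0.0704] F [ 0.4  0.9 -0.4] w 0.0594
rotvec [-0.0013  0.0038  0.002 ] shift now-axes [-0.0009  0.0066 -0.0027] shift goal-axes [-0.0009  0.0066 -0.0027]
t 7.7 pos [0.5318 0.1796 0.0194] rpy [-1.5695 -0.0026  0.0703] F [-0.4 -0.2 -0.6] w 0.0595
rotvec [-0.0013  0.0037  0.0026] shift now-axes [-0.0011  0.0069 -0.0026] shift goal-axes [-0.001   0.0069 -0.0026]
```

View pics/c3.png

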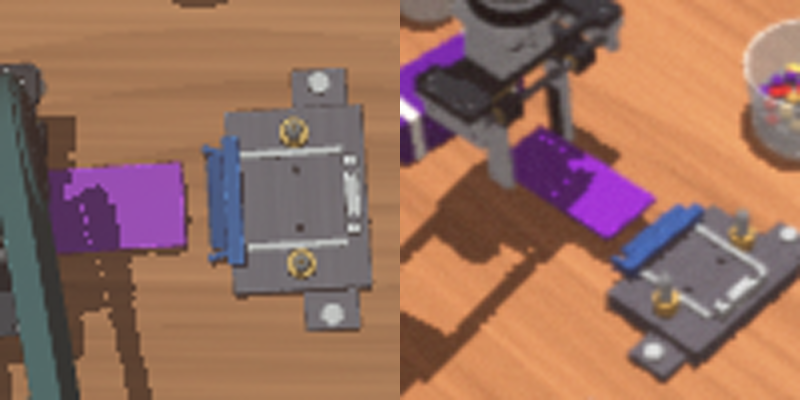

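Run:
```python
from h import *
t=cv2.imread("pics/top3.png");s=cv2.imread("pics/side3.png")
o=robot.get_obs();p=np.array(o["tool_pos"]);a=.0703
def bset(off):
    b=R(-.03,.03,-.1175,.0175,.003)
    return [(T([p[0]+off[0],p[1]+off[1],p[2]+.0115,a],b),(255,255,255))]
A=overlay("top",t,jigset([.5444,-.0176,0,.0666])+bset((0,0)),252,170,80,80,k=7)
B=overlay("side",s,jigset([.5466,-.0198,0,.0666])+bset((0,0)),265,150,70,70,k=8)
cv2.imwrite("pics/c3a.png",A);cv2.imwrite("pics/c3b.png",B)
```

```text
(no output)
```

View pics/c3a.png

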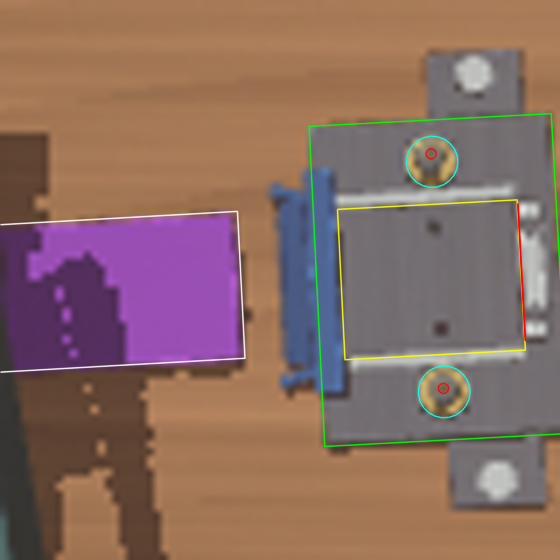

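View pics/c3b.png

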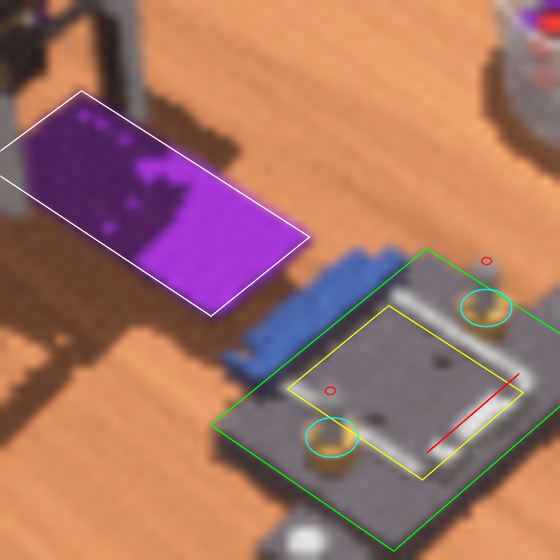

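>>> {"name": "arm_command", "arguments": {
  "series": "-0.001 0.004 0.002 -0.001 0.006 -0.005 0.05;0 0 0 0 0 -0.008 0.05;0 0 0 0 0 -0.008 0.05;0 0 0 0 0 0 0.05"
}}

```text
time: 8.1
tool_pos: [0.5333, 0.1568, 0.0146]
ee_rot: [-1.571, -0.003, 0.066]
wrist_force: [-0.2, 0.7, -1.6]
width: 0.0598
```

```bash
cat >> h.py <<'E'
JX,JY,JA=.5445,-.0200,.0666
def injig():
    o=robot.get_obs();d=np.array(o["tool_pos"])-[JX,JY,0];c,s=np.cos(JA),np.sin(JA)
    print("tcp in jig",np.round([c*d[0]+s*d[1],-s*d[0]+c*d[1],d[2]],4),"yaw err",round(o["ee_rot"][2]-JA,4),"rp",np.round(o["ee_rot"][:2],4),"F",np.round(o["wrist_force"],1),"t",o["time"],"w",round(o["width"],4))
E
python3 - <<'E'
from h import *
injig()
E
```

```text
tcp in jig [0.0006 0.1771 0.0146] yaw err -0.0006 rp [-1.5706 -0.0034] F [-0.2  0.7 -1.6] t 8.1 w 0.0598
```

>>> {"name": "arm_command", "arguments": {
  "series": "0 0 0.003 0 0.002 -0.006 0.05;0 0 0 0 0 -0.008 0.05;0 0 0 0 0 -0.008 0.05;0 0 0 0 0 0 0.05"
}}

```text
time: 8.5
tool_pos: [0.5353, 0.1322, 0.0128]
ee_rot: [-1.571, -0.001, 0.065]
wrist_force: [-0.5, 0.3, -1.3]
width: 0.0595
```

Run:
```python
from h import *
injig()
for n in P: cv2.imwrite(f"pics/{n}4.png",robot.snapshot(n))
injig()
t=cv2.imread("pics/top4.png");s=cv2.imread("pics/side4.png")
cv2.imwrite("pics/c4.png",np.hstack([cv2.resize(t[170:250,260:340],(400,400),interpolation=2),cv2.resize(s[150:230,265:345],(400,400),interpolation=2)]))
```

```text
tcp in jig [0.0009 0.1525 0.0128] yaw err -0.0017 rp [-1.5707e+00 -1.0000e-03] F [-0.5  0.3 -1.3] t 8.5 w 0.0595
tcp in jig [0.001  0.1533 0.0129] yaw err -0.0012 rp [-1.5701e+00 -1.1000e-03] F [-0.2  0.8 -0.7] t 8.6 w 0.0597
```

View pics/c4.png

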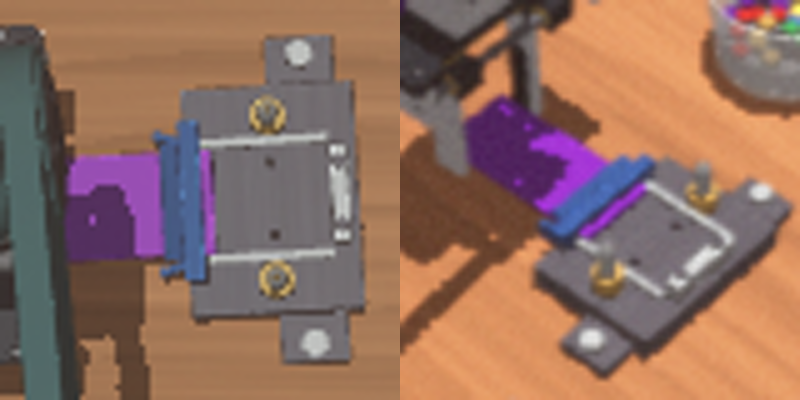

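>>> {"name": "arm_command", "arguments": {
  "series": "0 -0.001 0 -0.001 0.001 -0.008 0.05;0 0 0 0 0 -0.01 0.05;0 0 0 0 0 -0.01 0.05;0 0 0 0 0 -0.01 0.05;0 0 0 0 0 -0.008 0.05;0 0 0 0 0 0 0.05"
}}

```text
time: 9.2
tool_pos: [0.5377, 0.0832, 0.012]
ee_rot: [-1.57, -0.002, 0.067]
wrist_force: [-0.4, 0.7, -0.7]
width: 0.0597
```

Run:
```python
from h import *
injig()
```

```text
tcp in jig [1.000e-04 1.034e-01 1.200e-02] yaw err 0.0006 rp [-1.5704 -0.0019] F [-0.4  0.7 -0.7] t 9.2 w 0.0597
```

20 mm to go; advance until the stop pushes back.

>>> {"name": "arm_command", "arguments": {
  "series": "0 0 0 0 0.001 -0.008 0.05;0 0 0 0 0 -0.006 0.05;0 0 0 0 0 -0.003 0.05;0 0 0 0 0 -0.002 0.05"
}}

```text
time: 9.6
tool_pos: [0.5395, 0.0646, 0.0115]
ee_rot: [-1.566, -0.003, 0.067]
wrist_force: [1.4, 8.3, -0.1]
width: 0.0591
```

Run:
```python
from h import *
injig()
```

```text
tcp in jig [0.0006 0.0848 0.0115] yaw err 0.0 rp [-1.566  -0.0031] F [ 1.4  8.3 -0.1] t 9.6 w 0.0591
```

>>> {"name": "arm_command", "arguments": {
  "series": "0 0 0 0 0 -0.003 0.05;0 0 0 0 0 -0.002 0.05"
}}

```text
time: 9.8
tool_pos: [0.5395, 0.0648, 0.0116]
ee_rot: [-1.555, -0.003, 0.067]
wrist_force: [-0.4, 5.0, 0.9]
width: 0.0596
```

Run:
```python
from h import *
injig()
for n in P: cv2.imwrite(f"pics/{n}5.png",robot.snapshot(n))
injig()
t=cv2.imread("pics/top5.png");s=cv2.imread("pics/side5.png")
cv2.imwrite("pics/c5.png",np.hstack([cv2.resize(t[170:250,260:340],(400,400),interpolation=2),cv2.resize(s[150:230,265:345],(400,400),interpolation=2)]))
```

```text
tcp in jig [0.0007 0.085  0.0116] yaw err -0.0 rp [-1.5551 -0.0035] F [-0.4  5.   0.9] t 9.8 w 0.0596
tcp in jig [0.0006 0.085  0.0116] yaw err -0.0 rp [-1.5553 -0.0035] F [0.3 6.  0.5] t 9.9 w 0.0592
```

View pics/c5.png

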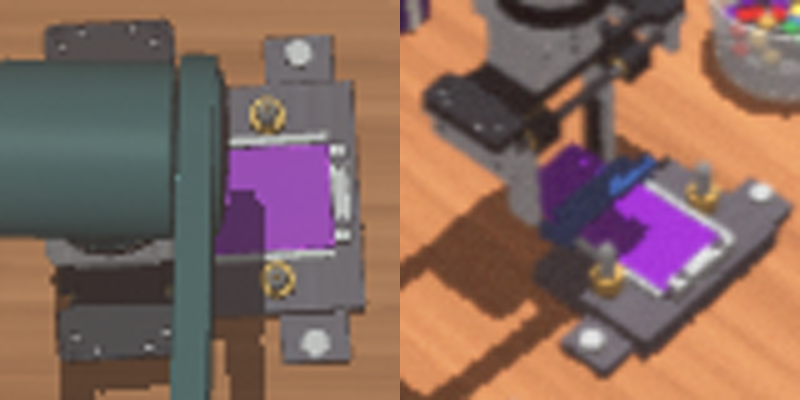

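>>> {"name": "arm_command", "arguments": {
  "series": "0 0 0 0 0 0 0.075;0 0 0 0 0 0 0.08;0 0 0 0 0 0 0.08"
}}

```text
time: 10.2
tool_pos: [0.5394, 0.0645, 0.0115]
ee_rot: [-1.557, -0.003, 0.068]
wrist_force: [-0.5, 0.6, -0.1]
width: 0.0784
```

>>> {"name": "arm_command", "arguments": {
  "series": "0 0 0 0 -0.02 0 0.08;0 0 0 0 -0.03 0 0.08;0 0 0 0 -0.04 0 0.08;0 0 0 0 -0.03 0 0.08;0 0 0 0 -0.015 0 0.08"
}}

```text
time: 10.7
tool_pos: [0.536, 0.0606, 0.1461]
ee_rot: [-1.56, 0.008, 0.067]
wrist_force: [0.3, -0.1, -0.3]
width: 0.08
```

Run:
```python
from h import *
delta([.544,-.297,.1],.108+np.pi/2)
```

```text
t 10.7 pos [0.536  0.0606 0.1461] rpy [-1.5598  0.0082  0.0671] F [ 0.3 -0.1 -0.3] w 0.08
rotvec [-0.0152 -1.6117  0.0025] shift now-axes [-0.0156  0.0422 -0.3578] shift goal-axes [-0.3564  0.0461  0.0306]
```

>>> {"name": "arm_command", "arguments": {
  "series": "-0.015 0.13 0 0 0 0 0.08;0 0.15 0 0 0 0 0.06;0 0.15 0 0 0 0 0.045;0 0.15 0 0 0 0 0.045;0 0.15 0 0 0 0 0.045;0 0.15 0 0 0 0 0.045;0 0.15 0 0 0 0 0.045;0 0.15 0 0 0 0 0.045;0 0.15 0 0 0 0 0.045;0 0.15 0 0 0 0 0.045;0 0.05 0 0 0 0 0.045"
}}

```text
time: 11.8
tool_pos: [0.5386, 0.0558, 0.1514]
ee_rot: [-1.571, -0.012, -1.473]
wrist_force: [-0.1, -0.0, -1.2]
width: 0.045
```

Run:
```python
from h import *
delta([.5416,-.297,.15],.106-np.pi/2)
for n in P: cv2.imwrite(f"pics/{n}6.png",robot.snapshot(n))
t=cv2.imread("pics/top6.png");s=cv2.imread("pics/side6.png")
cv2.imwrite("pics/c6.png",np.hstack([cv2.resize(t[170:250,260:340],(400,400),interpolation=2),cv2.resize(s[150:230,265:345],(400,400),interpolation=2)]))
```

```text
t 11.8 pos [0.5386 0.0558 0.1514] rpy [-1.5714 -0.0119 -1.4734] F [-0.1 -0.  -1.2] w 0.045
rotvec [ 0.0007 -0.0086  0.0119] shift now-axes [ 0.3514  0.0056 -0.0313] shift goal-axes [ 0.3511  0.0014 -0.0343]
```

View pics/c6.png

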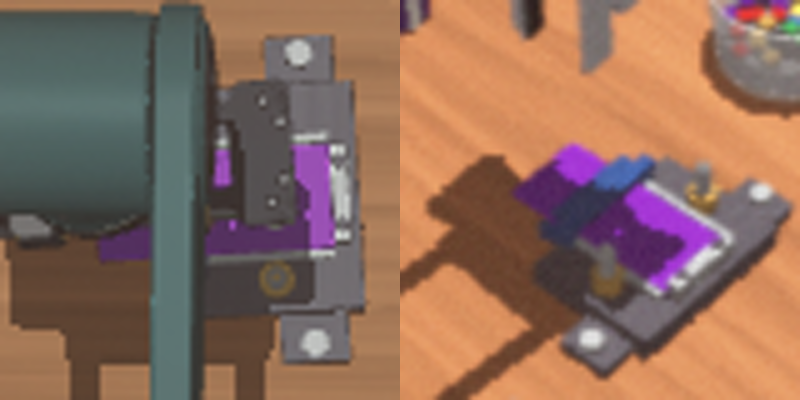

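>>> {"name": "arm_command", "arguments": {
  "series": "0 -0.008 0.01 0.03 0 -0.003 0.045;0 0 0 0.045 0 -0.005 0.045;0 0 0 0.045 0 -0.005 0.045;0 0 0 0.045 0 -0.005 0.045;0 0 0 0.045 0 -0.005 0.045;0 0 0 0.045 0 -0.005 0.045;0 0 0 0.04 0 -0.004 0.045;0 0 0 0.02 0 0 0.045;0 0 0 0 0 0 0.045;0 0 0 0 0 0 0.045"
}}

```text
time: 12.9
tool_pos: [0.5426, -0.2734, 0.1511]
ee_rot: [-1.572, -0.003, -1.444]
wrist_force: [-0.2, 0.3, -0.2]
width: 0.0451
```

Run:
```python
from h import *
delta([.5416,-.297,.1],.106-np.pi/2)
```

```text
t 12.9 pos [ 0.5426 -0.2734  0.1511] rpy [-1.5719 -0.0026 -1.4436] F [-0.2  0.3 -0.2] w 0.0451
rotvec [0.0011 0.0212 0.0026] shift now-axes [ 0.0232  0.0512 -0.004 ] shift goal-axes [ 0.0234  0.0511 -0.0035]
```

>>> {"name": "arm_command", "arguments": {
  "series": "0 0.02 0.003 0.02 0.02 -0.003 0.045;0 0 0 0.002 0.03 0 0.045;0 0 0 0 0.01 0 0.045;0 0 0 0 0 0 0.045"
}}

```text
time: 13.3
tool_pos: [0.5441, -0.2907, 0.0919]
ee_rot: [-1.569, -0.0, -1.456]
wrist_force: [-0.7, 0.6, 0.4]
width: 0.045
```

Run:
```python
from h import *
delta([.5416,-.297,.015],.106-np.pi/2)
for n in P: cv2.imwrite(f"pics/{n}7.png",robot.snapshot(n))
t=cv2.imread("pics/top7.png");s=cv2.imread("pics/side7.png")
cv2.imwrite("pics/c7.png",np.hstack([cv2.resize(t[170:250,370:450],(400,400),interpolation=2),cv2.resize(s[190:290,330:430],(400,400),interpolation=2)]))
```

```text
t 13.3 pos [ 0.5441 -0.2907  0.0919] rpy [-1.5689 -0.     -1.4557] F [-0.7  0.6  0.4] w 0.045
rotvec [-0.0019  0.0091 -0.    ] shift now-axes [ 0.006   0.0769 -0.0034] shift goal-axes [ 0.006   0.0769 -0.0032]
```

View pics/c7.png

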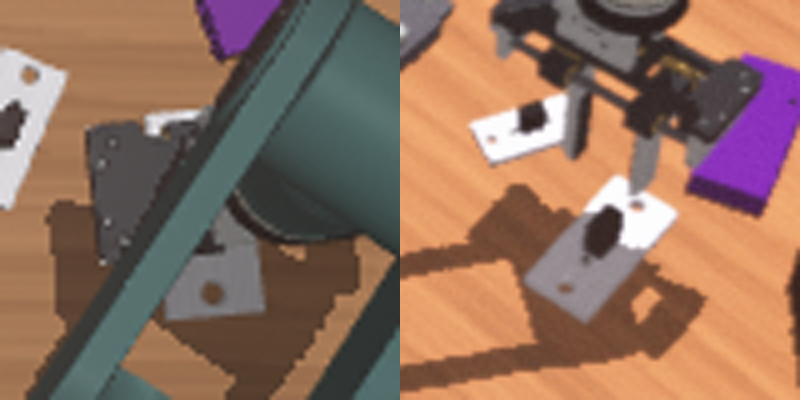

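>>> {"name": "arm_command", "arguments": {
  "series": "-0.002 0.009 0 0.006 0.015 -0.003 0.045;0 0 0 0 0.025 0 0.045;0 0 0 0 0.012 0 0.045;0 0 0 0 0 0 0.045"
}}

```text
time: 13.8
tool_pos: [0.5458, -0.299, 0.0445]
ee_rot: [-1.562, -0.009, -1.463]
wrist_force: [-0.3, -0.3, -0.1]
width: 0.0451
```

Run:
```python
from h import *
delta([.5416,-.297,.016],.106-np.pi/2)
```

```text
t 13.8 pos [ 0.5458 -0.299   0.0445] rpy [-1.5615 -0.0087 -1.4634] F [-0.3 -0.3 -0.1] w 0.0451
rotvec [-0.0093  0.0015  0.0087] shift now-axes [-0.0027  0.0284 -0.0042] shift goal-axes [-0.0025  0.0285 -0.0039]
```

>>> {"name": "arm_command", "arguments": {
  "series": "-0.009 0.001 0.008 -0.002 0.006 -0.004 0.045;0 0 0 0 0.012 0 0.045;0 0 0 0 0.006 0 0.045;0 0 0 0 0 0 0.045"
}}

```text
time: 14.2
tool_pos: [0.5423, -0.2984, 0.0206]
ee_rot: [-1.569, -0.002, -1.465]
wrist_force: [-0.2, 0.4, -0.4]
width: 0.0448
```

Run:
```python
from h import *
delta([.5416,-.297,.016],.106-np.pi/2)
```

```text
t 14.2 pos [ 0.5423 -0.2984  0.0206] rpy [-1.5689 -0.0022 -1.4648] F [-0.2  0.4 -0.4] w 0.0448
rotvec [-0.0019  0.      0.0022] shift now-axes [-0.0015  0.0046 -0.0005] shift goal-axes [-0.0015  0.0046 -0.0005]
```

>>> {"name": "arm_command", "arguments": {
  "series": "-0.002 0 0.002 0 0.005 0 0.03;0 0 0 0 0 0 0.015;0 0 0 0 0 0 0.01;0 0 0 0 0 0 0.01;0 0 0 0 0 0 0.01"
}}

```text
time: 14.7
tool_pos: [0.5427, -0.2984, 0.0157]
ee_rot: [-1.57, -0.0, -1.465]
wrist_force: [-0.4, 0.7, -2.0]
width: 0.0176
```

Run:
```python
from h import *
delta([.5416,-.297,.016],.106-np.pi/2)
```

```text
t 14.7 pos [ 0.5427 -0.2984  0.0157] rpy [-1.5702e+00 -3.0000e-04 -1.4646e+00] F [-0.4  0.7 -2. ] w 0.0176
rotvec [-0.0006  0.0002  0.0003] shift now-axes [-0.0015 -0.0003 -0.001 ] shift goal-axes [-0.0015 -0.0003 -0.001 ]
```

>>> {"name": "arm_command", "arguments": {
  "series": "0 0 0 0 -0.015 0 0.01;0 0 0 0 -0.03 0 0.01;0 0 0 0 -0.03 0 0.01;0 0 0 0 -0.025 0 0.01;0 0 0 0 -0.01 0 0.01;0 0 0 0 0 0 0.01"
}}

```text
time: 15.3
tool_pos: [0.5403, -0.297, 0.1286]
ee_rot: [-1.577, 0.004, -1.465]
wrist_force: [0.9, 0.3, -3.1]
width: 0.0178
```

Run:
```python
from h import *
delta([.5445,-.018,.13],.0666-np.pi/2)
for n in P: cv2.imwrite(f"pics/{n}8.png",robot.snapshot(n))
t=cv2.imread("pics/top8.png");s=cv2.imread("pics/side8.png")
cv2.imwrite("pics/c8.png",np.hstack([cv2.resize(t[170:250,370:450],(400,400),interpolation=2),cv2.resize(s[190:290,330:430],(400,400),interpolation=2)]))
```

```text
t 15.3 pos [ 0.5403 -0.297   0.1286] rpy [-1.5765  0.0045 -1.4646] F [ 0.9  0.3 -3.1] w 0.0178
rotvec [ 0.0058  0.0396 -0.0043] shift now-axes [-0.277  -0.0003  0.0337] shift goal-axes [-0.2781 -0.0014  0.0227]
```

View pics/c8.png

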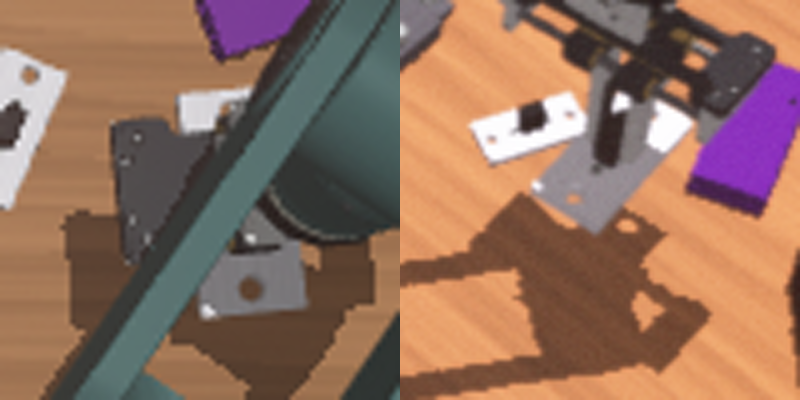

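>>> {"name": "arm_command", "arguments": {
  "series": "0.006 0 -0.004 -0.02 0 0.002 0.01;0 0.01 0 -0.035 0 0.004 0.01;0 0.01 0 -0.04 0 0.004 0.01;0 0.01 0 -0.04 0 0.004 0.01;0 0.01 0 -0.04 0 0.004 0.01;0 0 0 -0.035 0 0.003 0.01;0 0 0 -0.025 0 0.002 0.01;0 0 0 -0.01 0 0 0.01;0 0 0 0 0 0 0.01"
}}

```text
time: 16.3
tool_pos: [0.5314, -0.04, 0.1074]
ee_rot: [-1.605, 0.015, -1.511]
wrist_force: [-1.1, -0.9, -3.2]
width: 0.0179
```

Run:
```python
from h import *
delta([.5445,-.018,.1],.0666-np.pi/2)
```

```text
t 16.3 pos [ 0.5314 -0.04    0.1074] rpy [-1.6047  0.0149 -1.5105] F [-1.1 -0.9 -3.2] w 0.0179
rotvec [ 0.0339 -0.0061 -0.015 ] shift now-axes [-0.0211  0.0072  0.0147] shift goal-axes [-0.0211  0.0074  0.0145]
```

>>> {"name": "arm_command", "arguments": {
  "series": "0.034 -0.006 -0.015 -0.02 0 0.013 0.01;0 0 0 0 0 0 0.01;0 0 0 0 0 0 0.01"
}}

```text
time: 16.6
tool_pos: [0.5421, -0.0227, 0.1043]
ee_rot: [-1.575, -0.003, -1.507]
wrist_force: [0.5, -0.0, -4.1]
width: 0.0181
```

Run:
```python
from h import *
delta([.5445,-.018,.1],.0666-np.pi/2)
```

```text
t 16.6 pos [ 0.5421 -0.0227  0.1043] rpy [-1.5751 -0.003  -1.5072] F [ 0.5 -0.  -4.1] w 0.0181
rotvec [ 0.0043 -0.003   0.003 ] shift now-axes [-0.0045  0.0043  0.0027] shift goal-axes [-0.0045  0.0043  0.0027]
```

>>> {"name": "arm_command", "arguments": {
  "series": "0.004 -0.003 0.003 -0.004 0 0.003 0.01;0 0 0 0 0 0 0.01;0 0 0 0 0 0 0.01"
}}

```text
time: 16.9
tool_pos: [0.5447, -0.0216, 0.1035]
ee_rot: [-1.573, -0.001, -1.508]
wrist_force: [0.6, 0.6, -3.8]
width: 0.0178
```

Run:
```python
from h import *
for n in P: cv2.imwrite(f"pics/{n}9.png",robot.snapshot(n))
delta([.5445,-.018,.1],.0666-np.pi/2)
t=cv2.imread("pics/top9.png");s=cv2.imread("pics/side9.png")
o=robot.get_obs();p=np.array(o["tool_pos"]);a=o["ee_rot"][2]+np.pi/2
def pset(z=-.0057):
    zz=[]
    base=np.array([p[0],p[1],p[2]-.0157,a])
    q=[R(-.06,.06,-.028,.028,.01),circ(-.047,0,.01,.00675),circ(.047,0,.01,.00675)]
    return [(T(base,r),(255,0,255)) for r in q]
cv2.imwrite("pics/c9a.png",overlay("top",t,jigset([.5444,-.0176,0,.0666])+pset(),265,165,90,90,k=7))
cv2.imwrite("pics/c9b.png",overlay("side",s,jigset([.5466,-.0198,0,.0666])+pset(),270,140,90,90,k=7))
```

```text
t 17.0 pos [ 0.5447 -0.0213  0.1036] rpy [-1.5728e+00 -6.0000e-04 -1.5079e+00] F [-0.2  0.6 -3.3] w 0.018
rotvec [ 0.002  -0.0037  0.0006] shift now-axes [-0.0034  0.0036 -0.    ] shift goal-axes [-0.0034  0.0036 -0.    ]
```

View pics/c9a.png

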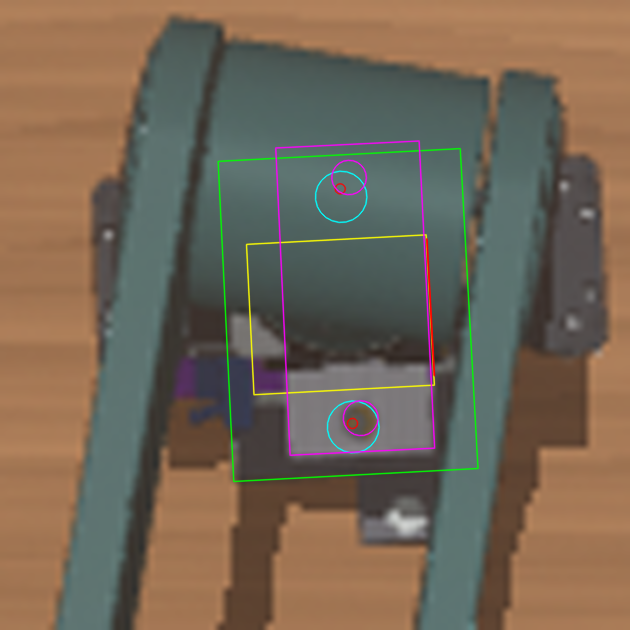

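View pics/c9b.png

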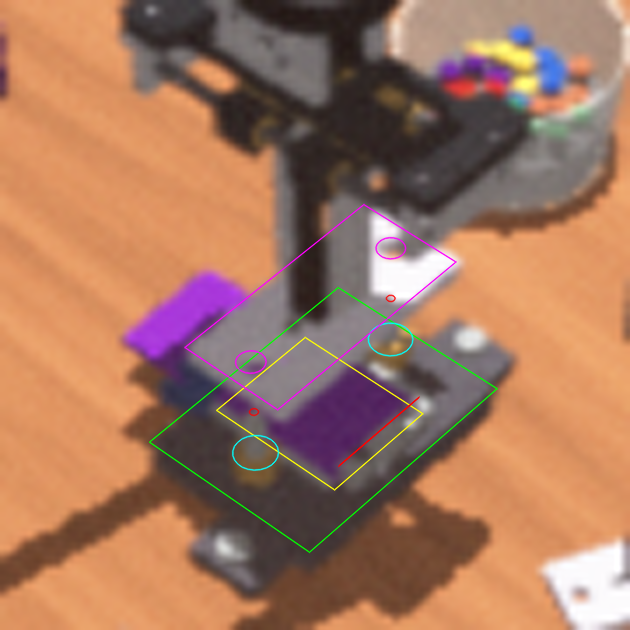

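>>> {"name": "arm_command", "arguments": {
  "series": "0.002 -0.004 0 -0.003 0.008 0 0.01;0 0 0 0 0.008 0 0.01;0 0 0 0 0 0 0.01;0 0 0 0 0 0 0.01"
}}

```text
time: 17.4
tool_pos: [0.5441, -0.0183, 0.0858]
ee_rot: [-1.571, -0.001, -1.504]
wrist_force: [-0.2, -0.0, -3.3]
width: 0.0179
```

Run:
```python
from h import *
delta([.5447,-.0187,.08],.0666-np.pi/2)
```

```text
t 17.4 pos [ 0.5441 -0.0183  0.0858] rpy [-1.5714e+00 -5.0000e-04 -1.5039e+00] F [-0.2 -0.  -3.3] w 0.0179
rotvec [0.0006 0.0003 0.0005] shift now-axes [0.0004 0.0058 0.0006] shift goal-axes [0.0004 0.0058 0.0006]
```

>>> {"name": "arm_command", "arguments": {
  "series": "0 0 0 0 0.006 0 0.01;0 0 0 0 0.004 0 0.01;0 0 0 0 0 0 0.01"
}}

```text
time: 17.7
tool_pos: [0.5441, -0.0182, 0.0748]
ee_rot: [-1.572, -0.001, -1.504]
wrist_force: [1.0, 0.5, -3.8]
width: 0.0179
```

Run:
```python
from h import *
delta([.5447,-.0187,.074],.0666-np.pi/2)
for n in P: cv2.imwrite(f"pics/{n}10.png",robot.snapshot(n))
t=cv2.imread("pics/top10.png");s=cv2.imread("pics/side10.png")
cv2.imwrite("pics/c10.png",np.hstack([cv2.resize(t[205:245,290:330],(400,400),interpolation=2),cv2.resize(s[160:210,290:340],(400,400),interpolation=2)]))
```

```text
t 17.7 pos [ 0.5441 -0.0182  0.0748] rpy [-1.5715e+00 -5.0000e-04 -1.5037e+00] F [ 1.   0.5 -3.8] w 0.0179
rotvec [0.0007 0.0005 0.0005] shift now-axes [0.0005 0.0008 0.0006] shift goal-axes [0.0005 0.0008 0.0006]
```

View pics/c10.png

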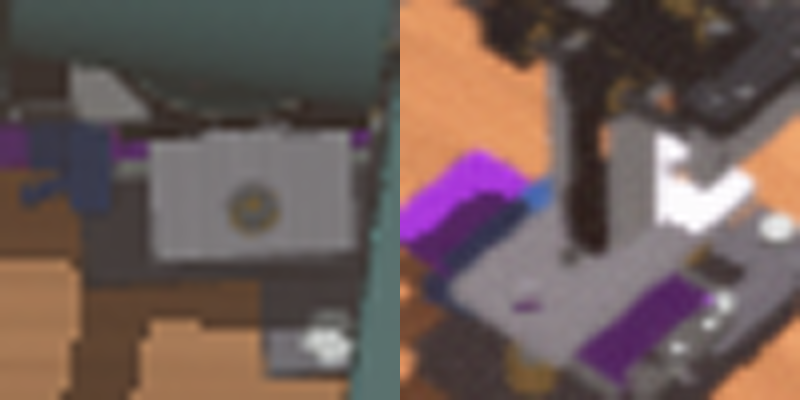

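>>> {"name": "arm_command", "arguments": {
  "series": "0 0 0 0 0.005 0 0.01;0 0 0 0 0.004 0 0.01;0 0 0 0 0.003 0 0.01;0 0 0 0 0 0 0.01"
}}

```text
time: 18.2
tool_pos: [0.5453, -0.0181, 0.0632]
ee_rot: [-1.568, -0.001, -1.504]
wrist_force: [-0.3, -0.3, -3.5]
width: 0.018
```

Run:
```python
from h import *
delta([.5447,-.0187,.05],.0666-np.pi/2)
```

```text
t 18.2 pos [ 0.5453 -0.0181  0.0632] rpy [-1.5682e+00 -6.0000e-04 -1.5036e+00] F [-0.3 -0.3 -3.5] w 0.018
rotvec [-0.0026  0.0006  0.0006] shift now-axes [ 0.0005  0.0132 -0.0007] shift goal-axes [ 0.0005  0.0132 -0.0007]
```

>>> {"name": "arm_command", "arguments": {
  "series": "-0.002 0 0 0 0.005 0 0.01;0 0 0 0 0.005 0 0.01;0 0 0 0 0.003 0 0.01;0 0 0 0 0 0 0.01"
}}

```text
time: 18.6
tool_pos: [0.5456, -0.0183, 0.0497]
ee_rot: [-1.57, -0.001, -1.504]
wrist_force: [-0.7, 0.2, 0.4]
width: 0.0182
```

Run:
```python
from h import *
delta([.5447,-.0187,.0417],.0666-np.pi/2)
```

```text
t 18.6 pos [ 0.5456 -0.0183  0.0497] rpy [-1.5699e+00 -9.0000e-04 -1.5036e+00] F [-0.7  0.2  0.4] w 0.0182
rotvec [-0.0009  0.0006  0.0009] shift now-axes [ 0.0004  0.008  -0.0009] shift goal-axes [ 0.0004  0.008  -0.0009]
```

>>> {"name": "arm_command", "arguments": {
  "series": "0 0 0 0 0.004 0 0.01;0 0 0 0 0.004 0 0.01;0 0 0 0 0.003 0 0.01;0 0 0 0 0.002 0 0.01"
}}

```text
time: 19.0
tool_pos: [0.5459, -0.0183, 0.0417]
ee_rot: [-1.569, -0.001, -1.503]
wrist_force: [-4.1, 0.5, 8.0]
width: 0.018
```

Run:
```python
from h import *
delta([.5447,-.0187,.0417],.0666-np.pi/2)
```

```text
t 19.0 pos [ 0.5459 -0.0183  0.0417] rpy [-1.5685e+00 -1.5000e-03 -1.5035e+00] F [-4.1  0.5  8. ] w 0.018
rotvec [-0.0023  0.0007  0.0015] shift now-axes [ 0.0003  0.     -0.0012] shift goal-axes [ 0.0003  0.     -0.0012]
```

>>> {"name": "arm_command", "arguments": {
  "series": "-0.002 0 0.001 0 0.004 -0.001 0.01;0 0 0 0 0.004 0 0.01"
}}

```text
time: 19.2
tool_pos: [0.5459, -0.0183, 0.0416]
ee_rot: [-1.567, -0.001, -1.503]
wrist_force: [-11.2, 0.8, 18.9]
width: 0.0179
```

Run:
```python
from h import *
delta([.5447,-.0187,.0417],.0666-np.pi/2)
for n in P:
    cv2.imwrite(f"pics/{n}11.png",robot.snapshot(n));delta([.5447,-.0187,.0417],.0666-np.pi/2)
t=cv2.imread("pics/top11.png");s=cv2.imread("pics/side11.png")
cv2.imwrite("pics/c11.png",np.hstack([cv2.resize(t[180:245,275:340],(400,400),interpolation=2),cv2.resize(s[150:230,270:350],(400,400),interpolation=2)]))
```

```text
t 19.2 pos [ 0.5459 -0.0183  0.0416] rpy [-1.5671e+00 -1.0000e-03 -1.5032e+00] F [-11.2   0.8  18.9] w 0.0179
rotvec [-0.0037  0.001   0.001 ] shift now-axes [ 0.0003 -0.0001 -0.0012] shift goal-axes [ 0.0003 -0.0001 -0.0012]
t 19.25 pos [ 0.5459 -0.0183  0.0417] rpy [-1.5670e+00 -1.0000e-03 -1.5032e+00] F [-8.5  0.8 17. ] w 0.0178
rotvec [-0.0038  0.001   0.001 ] shift now-axes [ 0.0003 -0.     -0.0012] shift goal-axes [ 0.0003 -0.     -0.0012]
t 19.3 pos [ 0.5459 -0.0183  0.0416] rpy [-1.5670e+00 -1.0000e-03 -1.5032e+00] F [-9.5  0.2 17.5] w 0.0176
rotvec [-0.0038  0.001   0.001 ] shift now-axes [ 0.0003 -0.0001 -0.0012] shift goal-axes [ 0.0003 -0.0001 -0.0012]
```

View pics/c11.png

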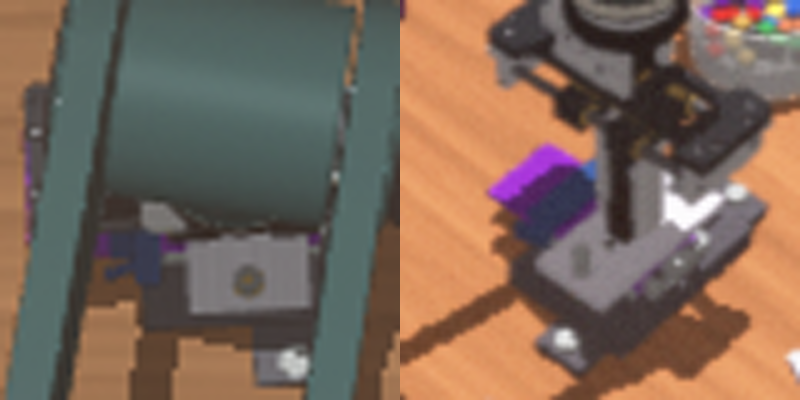

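>>> {"name": "arm_command", "arguments": {
  "series": "-0.003 0 0.001 0 0.005 -0.003 0.01;0 0 0 0 0.005 -0.002 0.01"
}}

```text
time: 19.5
tool_pos: [0.5461, -0.0183, 0.0416]
ee_rot: [-1.556, -0.001, -1.503]
wrist_force: [-5.8, 2.2, 16.8]
width: 0.0177
```

Run:
```python
from h import *
delta([.5447,-.0187,.0417],.0666-np.pi/2)
robot.snapshot("side");robot.snapshot("side");robot.snapshot("side")
delta([.5447,-.0187,.0417],.0666-np.pi/2)
print(np.abs(robot.get_obs()["qvel"]).max())
```

```text
t 19.5 pos [ 0.5461 -0.0183  0.0416] rpy [-1.5559e+00 -9.0000e-04 -1.5030e+00] F [-5.8  2.2 16.8] w 0.0177
rotvec [-0.0149  0.0012  0.0009] shift now-axes [ 0.0003 -0.0001 -0.0014] shift goal-axes [ 0.0003 -0.0001 -0.0014]
t 19.65 pos [ 0.5461 -0.0183  0.0416] rpy [-1.5558e+00 -9.0000e-04 -1.5030e+00] F [-4.   1.  15.9] w 0.0177
rotvec [-0.015   0.0012  0.0009] shift now-axes [ 0.0003 -0.0001 -0.0014] shift goal-axes [ 0.0003 -0.0001 -0.0015]
0.003230623981688107
```

>>> {"name": "arm_command", "arguments": {
  "series": "-0.015 0 0 0 0.005 0 0.01;-0.004 0 0 0 0.006 0 0.01"
}}

```text
time: 19.85
tool_pos: [0.5464, -0.0183, 0.0418]
ee_rot: [-1.573, -0.002, -1.503]
wrist_force: [-14.5, 1.0, 29.5]
width: 0.0178
```

Run:
```python
from h import *
delta([.5447,-.0187,.0417],.0666-np.pi/2)
robot.snapshot("side");robot.snapshot("side");robot.snapshot("side")
delta([.5447,-.0187,.0417],.0666-np.pi/2)
```

```text
t 19.85 pos [ 0.5464 -0.0183  0.0418] rpy [-1.573  -0.0019 -1.5027] F [-14.5   1.   29.5] w 0.0178
rotvec [0.0022 0.0015 0.0019] shift now-axes [ 0.0003  0.0001 -0.0017] shift goal-axes [ 0.0003  0.0001 -0.0017]
t 20.0 pos [ 0.5464 -0.0183  0.0418] rpy [-1.5724 -0.0019 -1.5027] F [-13.4   0.6  25.1] w 0.0177
rotvec [0.0016 0.0015 0.0019] shift now-axes [ 0.0003  0.0001 -0.0017] shift goal-axes [ 0.0003  0.0001 -0.0017]
```

>>> {"name": "arm_command", "arguments": {
  "series": "-0.003 0 0 0 0.005 -0.002 0.01"
}}

```text
time: 20.1
tool_pos: [0.5462, -0.0183, 0.0418]
ee_rot: [-1.57, -0.002, -1.503]
wrist_force: [-2.9, 1.8, 11.2]
width: 0.0178
```

Run:
```python
from h import *
delta([.5447,-.0187,.0417],.0666-np.pi/2)
for i in range(6): im=robot.snapshot("side")
cv2.imwrite("pics/c12.png",cv2.resize(im[150:230,270:350],(560,560),interpolation=2))
delta([.5447,-.0187,.0417],.0666-np.pi/2)
```

```text
t 20.1 pos [ 0.5462 -0.0183  0.0418] rpy [-1.5696 -0.0024 -1.5027] F [-2.9  1.8 11.2] w 0.0178
rotvec [-0.0012  0.0015  0.0024] shift now-axes [ 0.0003  0.0001 -0.0015] shift goal-axes [ 0.0003  0.0001 -0.0015]
t 20.4 pos [ 0.5462 -0.0183  0.0417] rpy [-1.5699 -0.0024 -1.5027] F [-6.7  1.9 17.4] w 0.0176
rotvec [-0.0009  0.0015  0.0024] shift now-axes [ 0.0003  0.     -0.0015] shift goal-axes [ 0.0003  0.     -0.0015]
```

View pics/c12.png

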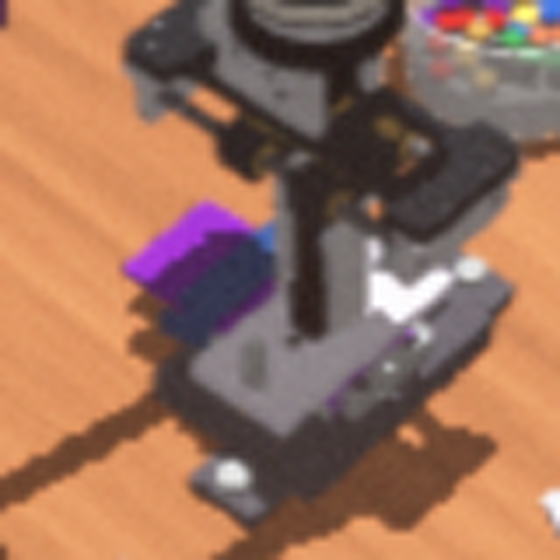

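Run:
```python
from h import *
print(robot.close_job())
delta([.5447,-.0187,.0417],.0666-np.pi/2)
```

```text
the job is handed in; nothing more can be done
None
the job is handed in; nothing more can be done
```

The board is home in the jig, the plate is clamped on it and the arm is still holding it down. I handed the job in at 20.4 s of the 64 s allowed. No verdict is reported.

**Board:** I slid it off the bundle through the blue gate until it met the end stop. About 5 to 8 N of push-back showed the contact. In the last picture its outer end lies at the same pixel (300, 179) as before the plate went on, so it has not moved.

**Plate:** I used the large plate, which measured about 119 x 55 mm in the picture. The two smaller ones measured about 85 x 39 mm.
- It slid onto both dowels without force and took up the springs.
- It then stopped at a tool height of 41.7 mm and did not move under further push. That puts its underside about 26 mm above the bench, flat on the board.

**Last state:** The tool was vertical within 0.003 rad, and the wrist force was steady at about 17 N up. With the plate's weight that is about 21 N on the plate, which should leave roughly 9 N on the board.

**Checks that failed or disagreed:**
- The two cameras disagreed by about 2 mm. I went by what matched in the picture and by the contact forces.
- The first grip on the board ended too low, so I opened and took it again higher.
- While I was pressing down, the tool tilted by 0.015 rad for a moment, and I straightened it.
- A sideways force of about 7 N against the dowels remains at the end.
- Sleeve travel and the plate-on-board force were worked out from height and wrist force, not measured directly.

I saw no sign that any other thing on the bench was moved, but I did not re-measure their positions at the end.

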